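# Square a hardwood block against two fences and load it into the drilling cradle

### The arm

A 6-joint arm with a two-finger parallel gripper is mounted at the origin on a cart in front of the work surface, level with it; the furniture and walls round the work are solid. World frame = base frame: x ahead of the robot, y to its left, z up, the work surface at z = 0. Lengths are in m, angles in rad, forces in N, time in s.
With the tool pointing down it reaches from about 0.375 to 0.975 m from the base axis. Payload 3.8 kg.
Tool frame: the origin (TCP) lies where the fingers leave the gripper's body, on its centre line; the fingertips stand 73 mm ahead of it and the grasp point (between the pads) lies 54 mm ahead of it; z points along the fingers, y is the line along which they close (so a half turn about z gives the same grasp; the last joint's range is limited). The gripper opens to 85 mm and grips with 20 to 120 N. Pads are 22 mm wide; open, the fingers measure 114 mm over their backs; the gripper's body (76 mm by 85 mm) begins 54 mm behind the grasp point. The pads swing forward as they close: fully open they stand 13 mm farther back than shut.
Start: joints at [-1.26, 0.264, 1.604, -0, 1.274, -0.037], TCP at [0.23, -0.635, 0.304] pointing down, gripper open.
Joint ranges: [-2.63, 2.63], [-0.94, 2.18], [0.31, 2.57], [-1.31, 4.45], [0, 2.66], [-2.55, 2.55]. Speed limits (rad/s): [2.57, 2.57, 3.14, 3.14, 3.14, 3.14].

### API

Orientations are given as a rotation vector (axis times angle).
In Python, from workcell import read_state, viewer, bot gives the robot as it stands.
- The arm moves only by the tool jog_arm, never from a script. Its argument "increments" is a list that holds one entry, the list of rows, each a list of 7 numbers: the shift along the tool's x, y, z in units of 30 mm (1.0 is 30 mm), then the turn, a rotation vector about the tool's x, y, z in units of 6 degrees (1.0 is 6 degrees), then the opening, from -1 (shut) to 1 (fully open). A call has exactly 5 rows; each row shifts and turns the commanded pose from where the row before left it, along the tool's axes as they then stand; what a row does not reach is not made up. A row lasts 1/12 s, in which the tool goes at most 41.7 mm and 7.16 degrees, less where a joint would pass 70% of its speed; a pose out of reach is approached as far as the arm can. A call is refused whole if a number of a shift passes 1 or a number of a turn 1, either way. A call with a gripper value outside its range is refused whole. The fingers move at their own pace and stop on an object; "force" is the grip in N (left out, the last holds). Time passes only in rows, so rows that do not move let the fingers close, or fill a call up. It gives the time, the measured TCP pose, the force, the opening and the grip force at its end, in the units of the state.
- read_state(): the state, without advancing time (a new reading comes with each control period).
- viewer.read_camera(name): name is "scene" or "top"; returns (picture, depth): 420x560x3 uint8, blue, green, red; 420x560 float32, m along the optical axis (not along the pixel's ray), 0 where there is no reading.
- viewer.camera_params(name): a dict with "fx", "fy", "cx", "cy" (pixels), "R" (3x3) and "t" (3): a world point X has camera coordinates R X + t. Camera axes: x right, y down, z forward; pixel columns grow to the right and rows downward; lengths in m; the calibration is good to about 2 mm. A picture is of the moment at which its call begins. camera_params takes no time and is no camera call.
- bot.finish_job(): hands the job in; it is judged then, once.
The state is a dict: "time": time; "q": joint angles; "joint_vel": joint speeds; "joint_torque": joint torques, N m; "tool_pos": TCP position; "tcp_rot": TCP orientation; "wrist_force": force on the tool from outside, world axes, zero at the start; "torque": the same for the moment, N m; "width": opening from 0.0 (shut) to 1.0 (fully open); "grip_force": force on a finger pad.
Only numpy, scipy, OpenCV 4.12 (cv2) and the standard library are available. Lean on these libraries where they do the work, as an engineer would, in place of code of your own. Each camera call takes 0.05 s, during which the arm holds its last target. There are 200 camera calls.

### The job

Square up the dark hardwood block in the corner of the red fence on the bench, one long side against the long bar and one end against the short bar. Then lift it out and set it flat in the pocket of the drilling cradle, lengthwise and upright as it stood, and let go. Leave the carton of screws where it is.

Things in the scene. Friction and masses are not known exactly. Their poses are not given: they have to be found in the camera images.
- block: Hardwood block, dark brown, 50 x 90 x 50 mm (x, y, z), standing loose on the bench, with two dark bored holes showing on its top. About 0.25 kg; it slides on the bench at a few newtons. Origin: centre of its underside; y runs along its 90 mm length, z up.
- fence: Red L-shaped fence fixed to the bench: two bars 22 mm wide, 12 mm high. Origin: the L's inner corner at bench height. Long bar on the +x side, inner face at x = 0, running 220 mm to -y; short bar on the +y side, inner face at y = 0, running 120 mm to -x. x points away from the robot, within 0.2 rad. A squared block has its centre at x = -25, y = -45 mm here, its length along y.
- cradle: Drilling cradle fixed to the bench: dark steel plate 110 x 150 x 6 mm with a green-floored pocket 70 x 110 mm (x, y) inside aluminium lips 8 mm wide. Origin: centre of its underside, at bench height, under the middle of the pocket; pocket floor 6 mm above it, top of the lips 16 mm above it; y runs along the pocket's length.
- carton: Bystander: off-white carton of screws with an orange band, 64 x 85 x 45 mm, loose on the bench. Origin: centre of its underside. Not to be moved.
Not all that is in view belongs to the job. Of the things that look like the cradle, take the one that is nearest to the robot's base at the start.

How it is judged:
By the outcome, as a careful person would: the job done as asked, in the order asked, and still so for the second after the job is handed in, with the robot touching nothing.
It also fails if it takes over 61 s, if anything falls off the work surface, if the arm or the gripper's body presses on something with over 40 N, if the wrist force passes 120 N, or if a joint passes its speed limit or range.

## Working session

There is one attempt and no reset: what is moved stays moved. The work goes in short steps, Python scripts to look and compute and a tool call to move; the robot and the scene stay as the last step left them, time stands still between calls to the robot, and variables do not carry over. Pictures are saved under pics/ and viewed, at most 10 in all, crops included, and the job is handed in when it is done.

Besides the shell and the picture viewer there is one more tool, called after "Request:" as name([rows], argument=value, ...), one row to a line, values as JSON. jog_arm: Moves the arm, as the interface text tells. Its arguments: {"type":"object","properties":{"increments":{"type":"array","items":{"type":"array","items":{"type":"array","items":{"type":"number"}}}},"force":{"type":"number"}},"required":["increments"]}

```bash
mkdir -p pics; ls
python3 - <<'E'
from workcell import read_state, viewer, bot
import cv2,numpy as np
for n in("scene","top"):
    p,d=viewer.read_camera(n); cv2.imwrite(f"pics/{n}0.png",p); np.save(f"{n}0.npy",d)
    c=viewer.camera_params(n); print(n,{k:np.round(v,3).tolist() for k,v in c.items()})
s=read_state(); print(s)
E
```

```text
pics
scene {'fx': 449.428, 'fy': 449.428, 'cx': 271.804, 'cy': 206.556, 'R': [[-0.779, -0.627, -0.006], [-0.43, 0.541, -0.723], [0.456, -0.56, -0.691]], 't': [0.515, 0.271, 1.186]}
top {'fx': 399.599, 'fy': 399.599, 'cx': 277.33, 'cy': 211.926, 'R': [[0.161, -0.987, 0.002], [-0.924, -0.152, -0.35], [0.346, 0.054, -0.937]], 't': [-0.03, 0.594, 0.971]}
{'time': 0.1, 'q': array([-1.25989423e+00,  2.64701178e-01,  1.60524363e+00, -2.72272887e-05,
        1.27370563e+00, -3.69434075e-02]), 'joint_vel': array([ 3.01208228e-05, -1.73595218e-03, -2.01330216e-03,  4.08757206e-05,
        1.06979547e-03,  9.29407642e-05]), 'joint_torque': array([-3.62463097e-04, -5.16705894e+01, -3.68590200e+01, -1.05756787e-04,
        6.26549489e-03,  1.24623714e-06]), 'tool_pos': array([ 0.22989554, -0.63409573,  0.30266728]), 'tcp_rot': array([-3.09219062e+00, -5.43304160e-01,  4.81571840e-04]), 'wrist_force': array([-0.01578069,  0.49063694,  0.44606126]), 'torque': array([-0.02218814, -0.04738016,  0.04638567]), 'grip_force': 0.0, 'width': 1.0012128134263936}
```

View pics/scene0.png

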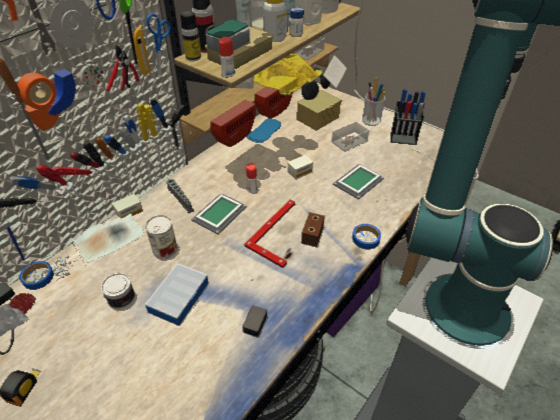

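View pics/top0.png

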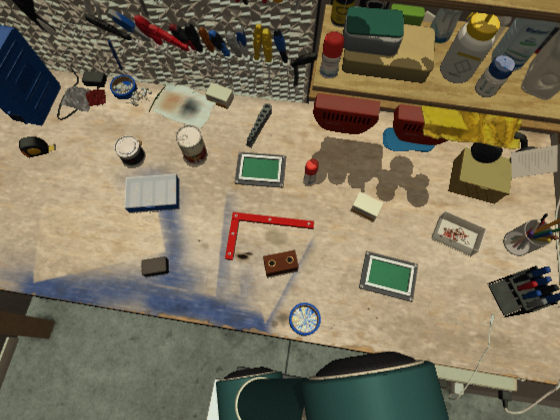

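The scene view shows cradle-like plates at (219,212) and (358,180), the fence at (270,240) and the block at (313,229). In the top view the plates are at (260,168) and (389,275), the block is at (281,262), and there is a small dark item inside the fence at (244,256). I'll measure these and take a crop.

```bash
cat > h.py <<'E'
import cv2,numpy as np
from workcell import read_state, viewer, bot
def ray(n,uv,z):
    c=viewer.camera_params(n);R=np.array(c['R']);t=np.array(c['t'])
    uv=np.atleast_2d(np.array(uv,float))
    d=np.c_[(uv[:,0]-c['cx'])/c['fx'],(uv[:,1]-c['cy'])/c['fy'],np.ones(len(uv))]@R
    o=-R.T@t
    return o+d*((z-o[2])/d[:,2])[:,None]
def cloud(n,d):
    c=viewer.camera_params(n);R=np.array(c['R']);t=np.array(c['t'])
    v,u=np.mgrid[:d.shape[0],:d.shape[1]]
    P=np.stack([(u-c['cx'])/c['fx']*d,(v-c['cy'])/c['fy']*d,d],-1)
    return (P-t)@R
def tri(a,b):
    # a pixel in scene, b in top
    cs=[viewer.camera_params(n) for n in("scene","top")]
    Ps=[np.array([[c['fx'],0,c['cx']],[0,c['fy'],c['cy']],[0,0,1]])@np.c_[c['R'],c['t']] for c in cs]
    X=cv2.triangulatePoints(Ps[0],Ps[1],np.float64(a).reshape(2,1),np.float64(b).reshape(2,1))
    return (X[:3]/X[3]).ravel()
def rect(mask,n,z,roi):
    m=np.zeros_like(mask);x0,y0,x1,y1=roi;m[y0:y1,x0:x1]=mask[y0:y1,x0:x1]
    k=max(cv2.findContours(m,cv2.RETR_EXTERNAL,cv2.CHAIN_APPROX_NONE)[0],key=cv2.contourArea)
    M=cv2.moments(k);W=ray(n,k[:,0,:],z)
    r=cv2.minAreaRect((W[:,:2]*1000).astype(np.float32))
    return (M['m10']/M['m00'],M['m01']/M['m00']),r,k
E
python3 - <<'E'
from h import *
T=cv2.imread("pics/top0.png");S=cv2.imread("pics/scene0.png")
a=cv2.resize(T[190:310,210:430],None,fx=3.6,fy=3.6,interpolation=cv2.INTER_CUBIC)
cv2.imwrite("pics/c1.png",a[:600,:800])
for n,I,rois in(("top",T,dict(far=(230,145,295,195),near=(350,240,430,305))),("scene",S,dict(far=(185,190,250,240),near=(325,155,390,205)))):
    h=cv2.cvtColor(I,cv2.COLOR_BGR2HSV)
    g=cv2.inRange(h,(60,80,30),(90,255,255))
    D=cloud(n,np.load(n+"0.npy"))
    for k,r in rois.items():
        c,R,_=rect(g,n,.006,r);print(n,k,np.round(c,1),[np.round(x,1) for x in R],'depth',np.round(D[int(c[1]),int(c[0])],3))
    red=cv2.inRange(h,(0,150,100),(6,255,255))|cv2.inRange(h,(174,150,100),(180,255,255))
    roi=(215,200,325,270) if n=="top" else (235,190,305,275)
    c,R,k=rect(red,n,.012,roi);q=cv2.approxPolyDP(k,5,True)[:,0];print('fence',q.tolist());print(np.round(ray(n,q,.012)*1000,0)[:,:2].tolist())
    roi=(260,245,302,280) if n=="top" else (297,205,330,250)
    br=cv2.inRange(h,(0,60,20),(14,255,150))&~red
    c,R,k=rect(br,n,.05,roi);q=cv2.approxPolyDP(k,2,True)[:,0];print('block',q.tolist(),np.round(ray(n,q,.05)*1000,0)[:,:2].tolist())
    x0,y0,x1,y1=roi;C=D[y0:y1,x0:x1].reshape(-1,3);C=C[C[:,2]>.045];print('blocktop z',np.median(C[:,2]),len(C),cv2.minAreaRect((C[:,:2]*1000).astype(np.float32)))
E
```

```text
top far [259.9 167.9] [array([764. , 148.7]), array([ 64.3, 107.9]), np.float64(4.3)] depth [0.764 0.151 0.01 ]
top near [389. 275.] [array([ 493.5, -267.4]), array([107.2,  66.9]), np.float64(84.4)] depth [ 0.495 -0.267  0.007]
fence [[225, 258], [232, 258], [239, 219], [306, 227], [313, 221], [233, 212]]
[[465.0, 195.0], [468.0, 176.0], [586.0, 179.0], [594.0, -18.0], [615.0, -36.0], [605.0, 201.0]]
block [[294, 250], [263, 256], [267, 276], [296, 270], [298, 265]] [[509.0, 6.0], [479.0, 87.0], [426.0, 67.0], [455.0, -7.0], [470.0, -11.0]]
blocktop z 0.04966450773729563 600 ((365.4974365234375, 5.07537841796875), (278.8724365234375, 91.49307250976562), 17.08121109008789)
scene far [218.6 210.9] [array([767.4, 141.5]), array([ 61.4, 101.5]), np.float64(4.5)] depth [0.77  0.142 0.007]
scene near [358.5 178.8] [array([ 496.8, -277.3]), array([98. , 62.2]), np.float64(84.6)] depth [ 0.499 -0.276  0.008]
fence [[291, 200], [245, 243], [281, 265], [285, 260], [254, 242]]
[[611.0, -39.0], [605.0, 198.0], [469.0, 197.0], [472.0, 175.0], [587.0, 178.0]]
block [[310, 212], [302, 231], [302, 242], [316, 246], [324, 216]] [[509.0, 2.0], [481.0, 82.0], [455.0, 117.0], [415.0, 104.0], [465.0, -11.0]]
blocktop z 0.05242827412416992 400 ((249.5787353515625, 427.2474060058594), (62.29909896850586, 989.5), 29.84676170349121)
```

View pics/c1.png

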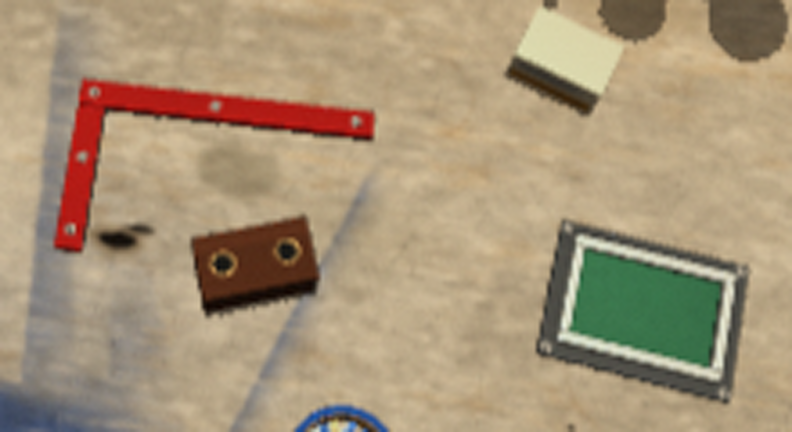

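The crop confirms the block at (281,262) in the top view, standing inside the open side of the fence; the dark mark at (244,256) is a flat stain. There are two cradle candidates in the top view: (260,168) at r≈0.78 m and (389,275) at r≈0.56 m. Both fit the description, and the nearer one at (389,275) is the one meant. The crop shows it with a green floor and light lips. Next I'll refine the lips, fence lines and block holes.

Run:
```python
from h import *
I={"top":cv2.imread("pics/top0.png"),"scene":cv2.imread("pics/scene0.png")}
H={}
for n in I:
    h=cv2.cvtColor(I[n],cv2.COLOR_BGR2HSV)
    # lips: region of steel plate dilated from green
    roi=(350,240,430,305) if n=="top" else (325,155,390,205)
    g=cv2.inRange(h,(60,80,30),(90,255,255))
    lip=cv2.inRange(h,(0,0,140),(180,60,255))
    near=cv2.dilate(g,np.ones((11,11)))
    m=(lip&near)|g
    m=cv2.morphologyEx(m,cv2.MORPH_CLOSE,np.ones((3,3)));m=cv2.morphologyEx(m,cv2.MORPH_OPEN,np.ones((5,5)))
    c,R,k=rect(m,n,.016,roi);print(n,'lips',[np.round(x,1) for x in R])
    D=cloud(n,np.load(n+"0.npy"));x0,y0,x1,y1=roi;C=D[y0:y1,x0:x1].reshape(-1,3)
    print(' lip z p95',np.percentile(C[(m[y0:y1,x0:x1].ravel()>0)],95,axis=0).round(3)[2],'green z',np.median(D[g>0][:,2]) )
    roi=(262,250,300,277) if n=="top" else (299,210,327,248)
    x0,y0,x1,y1=roi
    G=cv2.cvtColor(I[n],cv2.COLOR_BGR2GRAY)[y0:y1,x0:x1]
    Dz=D[y0:y1,x0:x1]
    b=(Dz[:,:,2]>.04)&(Dz[:,:,2]<.06)
    P=Dz[b];r=cv2.minAreaRect((P[(P[:,0]>.38)&(P[:,0]<.56)][:,:2]*1000).astype(np.float32));print(' topface',r,np.median(P[:,2]))
    hm=((G<28)&b).astype(np.uint8)
    nn,_,st,ce=cv2.connectedComponentsWithStats(hm);o=[(ce[i]+[x0,y0]).round(1).tolist()+[int(st[i,4])] for i in range(1,nn) if st[i,4]>3];print(' holes',o)
    H[n]=sorted(o,key=lambda q:-q[2])[:2]
    # fence lines
    red=cv2.inRange(h,(0,150,100),(6,255,255))|cv2.inRange(h,(174,150,100),(180,255,255))
    roi=(215,200,325,270) if n=="top" else (235,190,305,275)
    _,_,k=rect(red,n,.012,roi);W=ray(n,k[:,0],.012)[:,:2]*1000
    for nm,sel in(("long inner",(W[:,0]<600)&(W[:,0]>575)&(W[:,1]<165)&(W[:,1]>-15)),("long outer",(W[:,0]>=600)&(W[:,1]<185)&(W[:,1]>-25)),("short inner",(W[:,1]<187)&(W[:,1]>165)&(W[:,0]<575)&(W[:,0]>475)),("short outer",(W[:,1]>=188)&(W[:,0]<595)&(W[:,0]>475))):
        if sel.sum()<8: continue
        vx,vy,x,y=cv2.fitLine(W[sel].astype(np.float32),cv2.DIST_HUBER,0,.01,.01).ravel();print(' ',nm,np.round([x,y,vx,vy],3))
for a in H["scene"]:
  for b in H["top"]: print(np.round(tri(a[:2],b[:2]),4), np.round(ray("scene",a[:2],.05),4),np.round(ray("top",b[:2],.05),4))
```

```text
top lips [array([ 491.4, -266.3]), array([125.2,  86.7]), np.float64(84.6)]
 lip z p95 0.018 green z 0.7673632316988325
 topface ((473.5081787109375, 37.724578857421875), (51.242488861083984, 89.9442367553711), 20.93510627746582) 0.049550514534858536
 holes [[288.9, 259.3, 9], [271.0, 263.0, 9]]
  long inner [ 5.91168e+02  7.33870e+01  4.50000e-02 -9.99000e-01]
  long outer [ 6.09793e+02  7.90190e+01  4.20000e-02 -9.99000e-01]
  short inner [5.24692e+02 1.79098e+02 9.99000e-01 4.80000e-02]
  short outer [5.33985e+02 1.98088e+02 9.99000e-01 4.30000e-02]
scene lips [array([ 499.7, -278.5]), array([144.9, 102. ]), np.float64(84.5)]
 lip z p95 0.021 green z 0.3435673647774429
 topface ((471.86676025390625, 40.3056640625), (50.5483283996582, 97.58446502685547), 21.024866104125977) 0.05219848152065688
 holes [[306.2, 235.4, 8]]
  long inner [ 5.92069e+02  7.10940e+01  5.20000e-02 -9.99000e-01]
  long outer [ 6.10429e+02  8.28260e+01  4.30000e-02 -9.99000e-01]
  short inner [5.30652e+02 1.79823e+02 9.99000e-01 5.10000e-02]
  short outer [5.34862e+02 1.98335e+02 9.99000e-01 4.10000e-02]
[ 0.5053  0.0172 -0.0413] [[0.4609 0.0883 0.05  ]] [[0.4812 0.0161 0.05  ]]
[0.4731 0.0651 0.0205] [[0.4609 0.0883 0.05  ]] [[0.4632 0.0626 0.05  ]]
```

```bash
cat >> h.py <<'E'
def yaw_now(s):
    R=cv2.Rodrigues(np.array(s['tcp_rot']))[0]; return np.arctan2(R[1,0],R[0,0])
def plan(way,grip,start=None):
    """way: list of (x,y,z,yawdeg of tool x,nrows); prints rounded increments, tool pointing down"""
    s=read_state();p=np.array(s['tool_pos']);a=yaw_now(s)
    if start is not None: p=np.array(start[:3]);a=np.radians(start[3])
    R0=cv2.Rodrigues(np.array(s['tcp_rot']))[0]; print('tilt',np.round(R0[:,2],3),'yaw',round(np.degrees(a),1),'w',round(s['width'],3),'t',s['time'])
    rows=[]
    for x,y,z,yw,n in way:
        for i in range(n,0,-1):
            dp=(np.array([x,y,z])-p)/i; da=(np.radians(yw)-a)/i
            X=np.array([np.cos(a),np.sin(a),0]);Y=np.array([np.sin(a),-np.cos(a),0])
            t=np.round(np.array([dp@X,dp@Y,-dp[2]])/.03,2); r=round(-np.degrees(da)/6,2)
            p=p+.03*(t[0]*X+t[1]*Y+t[2]*np.array([0,0,-1]));a-=np.radians(6*r)
            rows.append([*t.tolist(),0,0,r,grip])
    while len(rows)%5: rows.append([0,0,0,0,0,0,grip])
    for i in range(0,len(rows),5): print('[['+','.join(str(r).replace(' ','') for r in rows[i:i+5])+']]')
    print('end',p.round(4),round(np.degrees(a),1))
E
python3 -c "
from h import *
plan([(.473,.039,.20,111,25)],1)"
```

```text
tilt [-0.001  0.002 -1.   ] yaw 19.9 w 1.001 t 0.1
[[[0.61,-0.73,0.14,0,0,np.float64(-0.61),1],[0.66,-0.69,0.14,0,0,np.float64(-0.61),1],[0.7,-0.65,0.14,0,0,np.float64(-0.61),1],[0.74,-0.6,0.14,0,0,np.float64(-0.61),1],[0.78,-0.56,0.14,0,0,np.float64(-0.61),1]]]
[[[0.81,-0.5,0.14,0,0,np.float64(-0.61),1],[0.84,-0.45,0.14,0,0,np.float64(-0.61),1],[0.87,-0.4,0.14,0,0,np.float64(-0.61),1],[0.89,-0.34,0.14,0,0,np.float64(-0.61),1],[0.91,-0.28,0.14,0,0,np.float64(-0.61),1]]]
[[[0.93,-0.23,0.13,0,0,np.float64(-0.61),1],[0.94,-0.17,0.14,0,0,np.float64(-0.6),1],[0.95,-0.11,0.13,0,0,np.float64(-0.61),1],[0.95,-0.04,0.14,0,0,np.float64(-0.6),1],[0.95,0.01,0.13,0,0,np.float64(-0.61),1]]]
[[[0.95,0.08,0.14,0,0,np.float64(-0.6),1],[0.94,0.14,0.13,0,0,np.float64(-0.61),1],[0.93,0.19,0.14,0,0,np.float64(-0.6),1],[0.92,0.25,0.13,0,0,np.float64(-0.61),1],[0.9,0.31,0.14,0,0,np.float64(-0.6),1]]]
[[[0.88,0.37,0.13,0,0,np.float64(-0.61),1],[0.86,0.42,0.14,0,0,np.float64(-0.6),1],[0.83,0.48,0.13,0,0,np.float64(-0.61),1],[0.8,0.53,0.14,0,0,np.float64(-0.6),1],[0.76,0.58,0.13,0,0,np.float64(-0.61),1]]]
end [0.473  0.039  0.2001] 111.0
```

Request:
jog_arm([
  [[0.6,-0.75,0.15,0,0,-0.6,1],[0.65,-0.7,0.15,0,0,-0.6,1],[0.7,-0.65,0.15,0,0,-0.6,1],[0.75,-0.6,0.15,0,0,-0.6,1],[0.8,-0.55,0.15,0,0,-0.6,1]],
])

```text
time: 0.52
tool_pos: [0.2792, -0.4977, 0.2805]
tcp_rot: [-2.969, -1.024, 0.0]
wrist_force: [0.5, 0.3, 0.1]
width: 0.998
grip_force: 0.0
```

Request:
jog_arm([
  [[0.8,-0.5,0.15,0,0,-0.6,1],[0.85,-0.45,0.15,0,0,-0.6,1],[0.85,-0.4,0.15,0,0,-0.6,1],[0.9,-0.35,0.15,0,0,-0.6,1],[0.9,-0.3,0.15,0,0,-0.6,1]],
])

```text
time: 0.93
tool_pos: [0.3279, -0.3633, 0.2582]
tcp_rot: [-2.772, -1.477, 0.0]
wrist_force: [0.5, 0.2, 0.3]
width: 0.997
grip_force: 0.0
```

Request:
jog_arm([
  [[0.95,-0.25,0.15,0,0,-0.6,1],[0.95,-0.15,0.15,0,0,-0.6,1],[0.95,-0.1,0.15,0,0,-0.6,1],[0.95,-0.05,0.15,0,0,-0.6,1],[0.95,0,0.1,0,0,-0.6,1]],
])

```text
time: 1.35
tool_pos: [0.3777, -0.2283, 0.2371]
tcp_rot: [-2.507, -1.892, 0.0]
wrist_force: [0.4, 0.3, 1.1]
width: 0.998
grip_force: 0.0
```

Request:
jog_arm([
  [[0.95,0.1,0.1,0,0,-0.6,1],[0.95,0.15,0.1,0,0,-0.6,1],[0.95,0.2,0.1,0,0,-0.6,1],[0.9,0.25,0.1,0,0,-0.6,1],[0.9,0.3,0.1,0,0,-0.6,1]],
])

```text
time: 1.77
tool_pos: [0.4292, -0.0949, 0.2225]
tcp_rot: [-2.18, -2.262, 0.0]
wrist_force: [-0.2, -0.1, -0.0]
width: 1.001
grip_force: 0.0
```

Request:
jog_arm([
  [[0.9,0.35,0.1,0,0,-0.6,1],[0.85,0.4,0.1,0,0,-0.6,1],[0.8,0.45,0.1,0,0,-0.6,1],[0.8,0.5,0.1,0,0,-0.6,1],[0.7,0.5,0.1,0,0,-0.6,1]],
])

```text
time: 2.18
tool_pos: [0.4757, 0.036, 0.2074]
tcp_rot: [-1.799, -2.575, 0.0]
wrist_force: [0.2, 0.3, 0.6]
width: 1.001
grip_force: 0.0
```

```bash
sed -i "s/r=round(-np.degrees(da)\/6,2)/r=float(round(-np.degrees(da)\/6,2))/" h.py; python3 -c "
from h import *
print(read_state()['tool_pos'])
plan([(.473,.039,.13,111,5),(.473,.039,.088,111,5)],1)"
```

```text
[0.47569897 0.03603904 0.20743922]
tilt [-0.  0. -1.] yaw 110.1 w 1.001 t 2.1833
[[[0.02,-0.01,0.52,0,0,-0.03,1],[0.03,-0.01,0.52,0,0,-0.03,1],[0.02,-0.01,0.51,0,0,-0.03,1],[0.03,-0.01,0.52,0,0,-0.03,1],[0.02,-0.01,0.51,0,0,-0.03,1]]]
[[[0.0,0.0,0.28,0,0,0.0,1],[0.0,0.0,0.28,0,0,0.0,1],[0.0,0.0,0.28,0,0,0.0,1],[0.0,0.0,0.28,0,0,0.0,1],[0.0,0.0,0.28,0,0,0.0,1]]]
end [0.473  0.0389 0.088 ] 111.0
```

Request:
jog_arm([
  [[0.05,-0.05,0.5,0,0,-0.05,1],[0.05,0,0.5,0,0,-0.05,1],[0.02,0,0.5,0,0,-0.05,1],[0,0,0.5,0,0,0,1],[0,0,0.5,0,0,0,1]],
])

```text
time: 2.6
tool_pos: [0.4726, 0.0375, 0.1319]
tcp_rot: [-1.782, -2.586, 0.001]
wrist_force: [0.1, -0.3, 0.1]
width: 0.992
grip_force: 0.0
```

Request:
jog_arm([
  [[0,0,0.3,0,0,0,1],[0,0,0.3,0,0,0,1],[0,0,0.3,0,0,0,1],[0,0,0.3,0,0,0,1],[0,0,0.25,0,0,0,1]],
])

```text
time: 3.02
tool_pos: [0.4732, 0.0373, 0.0888]
tcp_rot: [1.783, 2.586, 0.0]
wrist_force: [-0.2, -0.2, 0.3]
width: 1.002
grip_force: 0.0
```

Request:
jog_arm([
  [[0,0,0,0,0,0,-1],[0,0,0,0,0,0,-1],[0,0,0,0,0,0,-1],[0,0,0,0,0,0,-1],[0,0,0,0,0,0,-1]],
], force=25)

```text
time: 3.43
tool_pos: [0.4734, 0.0373, 0.0898]
tcp_rot: [1.783, 2.586, 0.001]
wrist_force: [0.1, -0.9, -0.3]
width: 0.584
grip_force: 28.1
```

Request:
jog_arm([
  [[0,0,0,0,0,0,-1],[0,0,0,0,0,0,-1],[0,0,0,0,0,0,-1],[0,0,0,0,0,0,-1],[0,0,0,0,0,0,-1]],
])

```text
time: 3.85
tool_pos: [0.4734, 0.0373, 0.0898]
tcp_rot: [1.783, 2.586, 0.001]
wrist_force: [-0.3, -0.2, 4.1]
width: 0.582
grip_force: 28.6
```

```bash
python3 -c "
from h import *
s=read_state();print(s['tool_pos'],s['wrist_force'],s['width'],s['grip_force'])
z=s['tool_pos'][2]
# fence frame stop points
c=np.array([.5853,.1802]);xf=np.array([.999,.044]);yf=np.array([-.044,.999])
g=c-.029*xf-.055*yf;print(g)
plan([(*g,z,92.5,10)],-1)
p,d=viewer.read_camera('top');cv2.imwrite('pics/top1.png',cv2.resize(p[190:310,210:340],None,fx=4,fy=4))
"
```

```text
[0.473431   0.03729118 0.08983503] [-0.29273826 -0.1992755   4.09166451] 0.5820593019494305 28.63890677690506
[0.558749 0.123979]
tilt [ 0.001 -0.    -1.   ] yaw 110.8 w 0.582 t 3.85
[[[0.17,0.37,-0.0,0,0,0.31,-1],[0.18,0.36,-0.0,0,0,0.31,-1],[0.19,0.36,-0.0,0,0,0.3,-1],[0.2,0.35,-0.0,0,0,0.31,-1],[0.22,0.34,-0.0,0,0,0.3,-1]]]
[[[0.23,0.34,-0.0,0,0,0.31,-1],[0.24,0.33,-0.0,0,0,0.3,-1],[0.24,0.32,-0.0,0,0,0.31,-1],[0.26,0.31,-0.0,0,0,0.3,-1],[0.26,0.31,-0.0,0,0,0.31,-1]]]
end [0.5588 0.1239 0.0898] 92.5
```

View pics/top1.png

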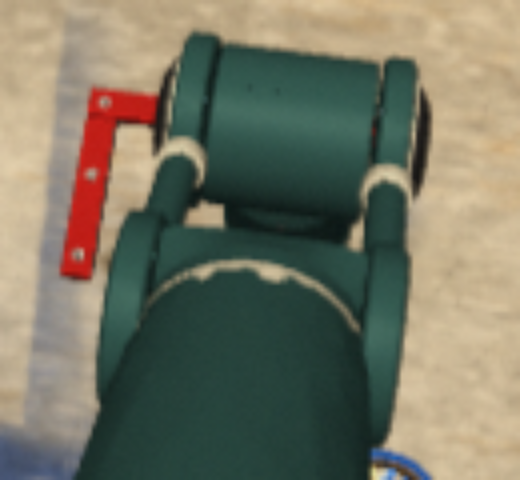

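The gripper hides the block from the top camera, but the opening of 49.5 mm confirms the grasp across its width. Next I drag it towards the corner.

Request:
jog_arm([
  [[0.15,0.37,0,0,0,0.3,-1],[0.18,0.36,0,0,0,0.3,-1],[0.2,0.36,0,0,0,0.3,-1],[0.2,0.35,0,0,0,0.3,-1],[0.2,0.34,0,0,0,0.3,-1]],
])

```text
time: 4.32
tool_pos: [0.5157, 0.0796, 0.0898]
tcp_rot: [-1.982, -2.437, 0.003]
wrist_force: [-4.1, -3.9, 8.4]
width: 0.578
grip_force: 29.2
```

Request:
jog_arm([
  [[0.23,0.34,0,0,0,0.3,-1],[0.24,0.33,0,0,0,0.3,-1],[0.24,0.3,0,0,0,0.3,-1],[0.26,0.3,0,0,0,0.3,-1],[0.26,0.3,0,0,0,0.3,-1]],
])

```text
time: 4.73
tool_pos: [0.5571, 0.1229, 0.0898]
tcp_rot: [-2.167, -2.274, 0.003]
wrist_force: [-3.7, -4.9, 7.9]
width: 0.58
grip_force: 29.1
```

```bash
python3 -c "
from h import *
s=read_state();print(s['tool_pos'],s['wrist_force'],s['torque'],s['width'],s['grip_force'],np.degrees(yaw_now(s)))
p,d=viewer.read_camera('scene');cv2.imwrite('pics/s2.png',cv2.resize(p[180:280,220:350],None,fx=5,fy=5,interpolation=cv2.INTER_CUBIC))
"
```

```text
[0.55707575 0.12290627 0.0898124 ] [-3.72264311 -4.86291111  7.93650667] [-0.51776721  0.51492795 -0.0055967 ] 0.5804165190982199 29.14706200361252 92.75849228142225
```

View pics/s2.png

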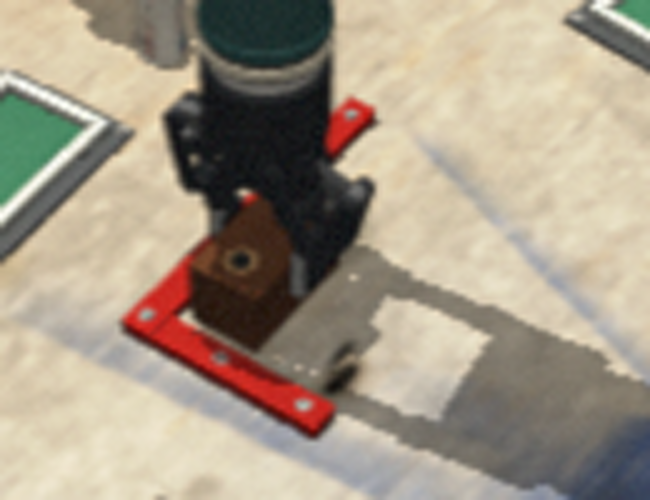

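The picture shows the block held between the fingers, close to both bars and clear of the short bar. I'll press towards the long bar in small steps.

Request:
jog_arm([
  [[0,0.04,0,0,0,0,-1],[0,0.03,0,0,0,0,-1],[0,0.03,0,0,0,0,-1],[0,0.03,0,0,0,0,-1],[0,0,0,0,0,0,-1]],
])

```text
time: 5.2
tool_pos: [0.5602, 0.1236, 0.0898]
tcp_rot: [-2.164, -2.275, 0.001]
wrist_force: [-4.2, 3.9, 6.6]
width: 0.581
grip_force: 29.1
```

Request:
jog_arm([
  [[0,0.03,0,0,0,0,-1],[0,0.03,0,0,0,0,-1],[0,0.02,0,0,0,0,-1],[0,0,0,0,0,0,-1],[0,0,0,0,0,0,-1]],
])

```text
time: 5.62
tool_pos: [0.5616, 0.1234, 0.0899]
tcp_rot: [-2.163, -2.274, 0.004]
wrist_force: [-7.9, 2.2, 11.5]
width: 0.582
grip_force: 29.6
```

Request:
jog_arm([
  [[0.06,0.02,0,0,0,0,-1],[0.06,0,0,0,0,0,-1],[0.06,0,0,0,0,0,-1],[0.06,0,0,0,0,0,-1],[0,0,0,0,0,0,-1]],
])

```text
time: 6.03
tool_pos: [0.5616, 0.1277, 0.0899]
tcp_rot: [-2.165, -2.275, 0.011]
wrist_force: [-7.9, -9.7, 14.4]
width: 0.578
grip_force: 29.9
```

Request:
jog_arm([
  [[0.04,0,0,0,0,0,-1],[0.04,0,0,0,0,0,-1],[0,0,0,0,0,0,-1],[0,0,0,0,0,0,-1],[0,0,0,0,0,0,-1]],
])

```text
time: 6.45
tool_pos: [0.5615, 0.1299, 0.0899]
tcp_rot: [-2.166, -2.275, 0.011]
wrist_force: [-7.0, -11.9, 13.9]
width: 0.58
grip_force: 30.0
```

Request:
jog_arm([
  [[0.04,0,0,0,0,0,-1],[0.04,0,0,0,0,0,-1],[0,0,0,0,0,0,-1],[0,0,0,0,0,0,-1],[0,0,0,0,0,0,-1]],
])

```text
time: 6.87
tool_pos: [0.5614, 0.1322, 0.0899]
tcp_rot: [-2.166, -2.275, 0.011]
wrist_force: [-7.9, -11.6, 14.3]
width: 0.577
grip_force: 30.0
```

Request:
jog_arm([
  [[0.04,0,0,0,0,0,-1],[0.04,0,0,0,0,0,-1],[0,0,0,0,0,0,-1],[0,0,0,0,0,0,-1],[0,0,0,0,0,0,-1]],
])

```text
time: 7.28
tool_pos: [0.5613, 0.1335, 0.0899]
tcp_rot: [2.164, 2.276, -0.013]
wrist_force: [-7.4, -16.4, 15.3]
width: 0.576
grip_force: 30.1
```

Request:
jog_arm([
  [[0.05,0,0,0,0,0,-1],[0.05,0.02,0,0,0,0,-1],[0,0,0,0,0,0,-1],[0,0,0,0,0,0,-1],[0,0,0,0,0,0,-1]],
])

```text
time: 7.7
tool_pos: [0.5614, 0.134, 0.0901]
tcp_rot: [2.161, 2.277, -0.02]
wrist_force: [-8.5, -26.6, 19.0]
width: 0.584
grip_force: 30.7
```

```bash
python3 -c "
from h import *
s=read_state();print(s['tool_pos'],s['wrist_force'],s['torque'],s['width'],s['grip_force'],np.degrees(yaw_now(s)))
p,d=viewer.read_camera('scene');cv2.imwrite('pics/s3.png',cv2.resize(p[190:280,220:320],None,fx=6,fy=6,interpolation=cv2.INTER_CUBIC))
"
```

```text
[0.56140589 0.13400819 0.09008248] [ -8.52795056 -26.59009473  19.04348792] [-3.94068241  1.28932005 -0.0738749 ] 0.5836479943648024 30.728876888751984 92.99532569261349
```

View pics/s3.png

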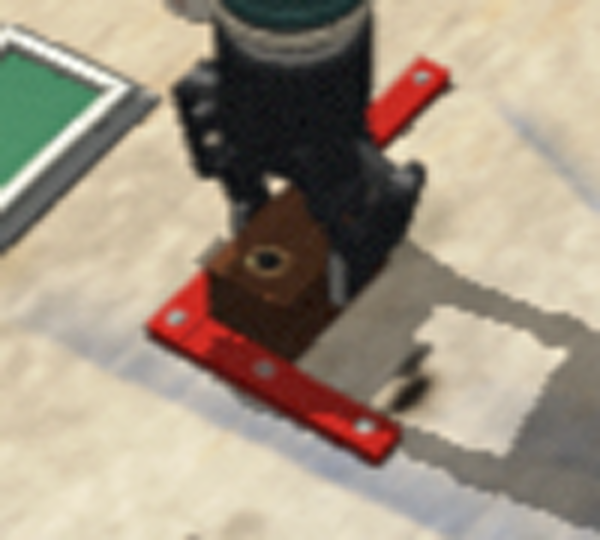

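The block now sits on both bars: the wrist force is 27 N and the pose is y = 0.134, as predicted. I'll release, rise, and seat it freely with closed fingers.

Request:
jog_arm([
  [[0,0,0,0,0,0,1],[0,0,0,0,0,0,1],[0,0,0,0,0,0,1],[0,0,0,0,0,0,1],[0,0,0,0,0,0,1]],
])

```text
time: 8.17
tool_pos: [0.5636, 0.1412, 0.089]
tcp_rot: [-2.165, -2.276, 0.001]
wrist_force: [-0.5, -0.2, -0.7]
width: 1.002
grip_force: 0.0
```

Request:
jog_arm([
  [[-0.15,0,-0.5,0,0,0,1],[0,0,-0.6,0,0,0,1],[0,0,-0.7,0,0,0,1],[0,0,-0.7,0,0,0,1],[0,-0.3,-0.3,0,0,0,1]],
])

```text
time: 8.58
tool_pos: [0.5578, 0.1369, 0.1766]
tcp_rot: [2.163, 2.274, 0.008]
wrist_force: [0.9, 0.1, 0.2]
width: 0.999
grip_force: 0.0
```

Request:
jog_arm([
  [[0,-0.6,0,0,0,0,-1],[0,-0.6,0,0,0,0,-1],[0,-0.35,0,0,0,0,-1],[0,0,0,0,0,0,-1],[0,0,0,0,0,0,-1]],
])

```text
time: 9.0
tool_pos: [0.5085, 0.134, 0.1732]
tcp_rot: [2.165, 2.276, 0.0]
wrist_force: [0.5, 0.1, 1.1]
width: 0.301
grip_force: 0.0
```

```bash
python3 -c "
from h import *
s=read_state();print(s['tool_pos'],s['wrist_force'],s['width'],np.degrees(yaw_now(s)))
c=np.array([.5853,.1802]);xf=np.array([.999,.044]);yf=np.array([-.044,.999])
d=s['tool_pos'][:2]-c;print('fence',d@xf,d@yf)
g=c-.080*xf-.045*yf
plan([(*g,.135,92.5,5),(*g,.090,92.5,5)],-1)
p,d=viewer.read_camera('scene');D=cloud('scene',d)
b=(D[...,2]>.043)&(D[...,2]<.058)&(D[...,0]>.5)&(D[...,0]<.62)&(D[...,1]>.06)&(D[...,1]<.2)
P=D[b][:,:2]-c;F=np.c_[P@xf,P@yf]*1000;print(len(F),cv2.minAreaRect(F.astype(np.float32)))
"
```

```text
[0.50845052 0.13395357 0.17321295] [0.51276821 0.12542643 1.05639056] 0.3008485251230039 92.87451243349064
fence -0.0788074750269026 -0.042818806341295076
tilt [ 0.  0. -1.] yaw 92.9 w 0.301 t 9.0
[[[-0.01,-0.01,0.25,0,0,0.01,-1],[-0.02,-0.01,0.26,0,0,0.01,-1],[-0.01,-0.01,0.25,0,0,0.01,-1],[-0.02,-0.0,0.26,0,0,0.02,-1],[-0.01,-0.01,0.25,0,0,0.01,-1]]]
[[[-0.0,0.0,0.3,0,0,0.0,-1],[-0.0,0.0,0.3,0,0,0.0,-1],[-0.0,0.0,0.3,0,0,0.0,-1],[-0.0,0.0,0.3,0,0,0.0,-1],[-0.0,0.0,0.3,0,0,0.0,-1]]]
end [0.5074 0.1318 0.0901] 92.5
406 ((-24.568803787231445, -42.44749069213867), (92.72383880615234, 53.75459671020508), 88.90028381347656)
```

Request:
jog_arm([
  [[0,-0.03,0.25,0,0,0,-1],[-0.05,0,0.25,0,0,0,-1],[0,0,0.25,0,0,0,-1],[0,0,0.25,0,0,0,-1],[0,0,0.25,0,0,0,-1]],
])

```text
time: 9.47
tool_pos: [0.5076, 0.132, 0.1345]
tcp_rot: [-2.166, -2.275, 0.002]
wrist_force: [0.7, 1.0, -0.2]
width: 0.004
grip_force: 0.0
```

Request:
jog_arm([
  [[0,0,0.3,0,0,0,-1],[0,0,0.3,0,0,0,-1],[0,0,0.3,0,0,0,-1],[0,0,0.3,0,0,0,-1],[0,0,0.3,0,0,0,-1]],
])

```text
time: 9.88
tool_pos: [0.5077, 0.1321, 0.0899]
tcp_rot: [-2.166, -2.275, 0.0]
wrist_force: [0.7, -1.0, 0.0]
width: -0.003
grip_force: 0.0
```

Request:
jog_arm([
  [[0,0.08,0,0,0,0,-1],[0,0.08,0,0,0,0,-1],[0,0.08,0,0,0,0,-1],[0,0.06,0,0,0,0,-1],[0,0,0,0,0,0,-1]],
])

```text
time: 10.3
tool_pos: [0.518, 0.1328, 0.0917]
tcp_rot: [2.165, 2.275, 0.003]
wrist_force: [-0.1, 0.0, 0.4]
width: -0.001
grip_force: 0.0
```

Request:
jog_arm([
  [[0,0.07,0,0,0,0,-1],[0,0.07,0,0,0,0,-1],[0,0.07,0,0,0,0,-1],[0,0,0,0,0,0,-1],[0,0,0,0,0,0,-1]],
])

```text
time: 10.72
tool_pos: [0.5222, 0.1329, 0.0907]
tcp_rot: [-2.165, -2.274, 0.003]
wrist_force: [-3.8, 0.2, 4.0]
width: -0.004
grip_force: 2.2
```

Request:
jog_arm([
  [[0,0.05,0,0,0,0,-1],[0,0.05,0,0,0,0,-1],[0,0.05,0,0,0,0,-1],[0,0,0,0,0,0,-1],[0,0,0,0,0,0,-1]],
])

```text
time: 11.13
tool_pos: [0.5228, 0.1328, 0.09]
tcp_rot: [-2.161, -2.27, 0.014]
wrist_force: [-16.8, 1.0, 11.7]
width: -0.001
grip_force: 8.1
```

Firm contact on the long bar. Next is the end push.

Request:
jog_arm([
  [[0,-0.4,0,0,0,0,-1],[0,-0.4,0,0,0,0,-1],[-0.8,0,0,0,0,0,-1],[-0.8,0,0,0,0,0,-1],[-0.8,0,0,0,0,0,-1]],
])

```text
time: 11.55
tool_pos: [0.507, 0.0596, 0.091]
tcp_rot: [2.163, 2.276, 0.002]
wrist_force: [0.3, 0.1, 0.5]
width: 0.001
grip_force: 0.0
```

Request:
jog_arm([
  [[0,0.6,0,0,0,0,-1],[0,0.6,0,0,0,0,-1],[0,0.6,0,0,0,0,-1],[0,0,0,0,0,0,-1],[0,0,0,0,0,0,-1]],
])

```text
time: 11.97
tool_pos: [0.5617, 0.0626, 0.0911]
tcp_rot: [2.166, 2.275, 0.001]
wrist_force: [-0.1, 0.2, 0.9]
width: 0.004
grip_force: 0.0
```

```bash
python3 -c "
from h import *
s=read_state();print(s['tool_pos'],s['wrist_force'],s['width'],np.degrees(yaw_now(s)))
c=np.array([.5853,.1802]);xf=np.array([.999,.044]);yf=np.array([-.044,.999])
d=s['tool_pos'][:2]-c;print('fence',d@xf,d@yf)
p,d=viewer.read_camera('scene');D=cloud('scene',d)
cv2.imwrite('pics/s4.png',cv2.resize(p[190:280,220:320],None,fx=6,fy=6,interpolation=cv2.INTER_CUBIC))
"
```

```text
[0.56172207 0.0625637  0.0911292 ] [-0.14383039  0.16344828  0.85679431] 0.0036463214947805183 92.81609059163748
fence -0.028730346120180945 -0.11648123187910384
```

View pics/s4.png

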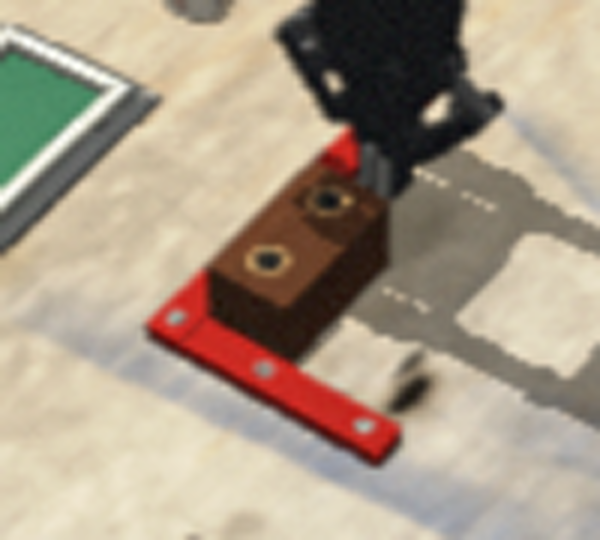

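The block is flush to both bars at crop (220,280), with the fingers behind its free end at (375,170). I'll push gently along +y.

Request:
jog_arm([
  [[0.15,0.05,0,0,0,0,-1],[0.1,0.05,0,0,0,0,-1],[0.1,0,0,0,0,0,-1],[0.08,0,0,0,0,0,-1],[0,0,0,0,0,0,-1]],
])

```text
time: 12.43
tool_pos: [0.5631, 0.0764, 0.0909]
tcp_rot: [-2.165, -2.276, 0.0]
wrist_force: [0.5, 0.3, 0.1]
width: 0.003
grip_force: 0.0
```

Request:
jog_arm([
  [[0.05,0,0,0,0,0,-1],[0.05,0,0,0,0,0,-1],[0.05,0,0,0,0,0,-1],[0,0,0,0,0,0,-1],[0,0,0,0,0,0,-1]],
])

```text
time: 12.85
tool_pos: [0.5632, 0.0789, 0.0909]
tcp_rot: [2.164, 2.275, -0.003]
wrist_force: [0.2, -6.3, 0.7]
width: 0.0
grip_force: 3.0
```

Request:
jog_arm([
  [[0.05,0,0,0,0,0,-1],[0.05,0,0,0,0,0,-1],[0,0,0,0,0,0,-1],[0,0,0,0,0,0,-1],[0,0,0,0,0,0,-1]],
])

```text
time: 13.27
tool_pos: [0.5632, 0.0794, 0.0913]
tcp_rot: [2.161, 2.274, -0.008]
wrist_force: [-0.6, -16.6, 3.8]
width: 0.0
grip_force: 8.3
```

Request:
jog_arm([
  [[-0.4,0,0,0,0,0,-1],[-0.4,0,0,0,0,0,-1],[0,0,-0.8,0,0,0,-1],[0,0,-1,0,0,0,-1],[0,0,-1,0,0,0,1]],
])

```text
time: 13.68
tool_pos: [0.5633, 0.0585, 0.1745]
tcp_rot: [-2.165, -2.273, 0.003]
wrist_force: [0.0, 0.6, 0.2]
width: 0.126
grip_force: 0.0
```

```bash
python3 -c "
from h import *
s=read_state();print(s['tool_pos'],s['wrist_force'],s['width'],np.degrees(yaw_now(s)))
c=np.array([.5853,.1802]);xf=np.array([.999,.044]);yf=np.array([-.044,.999])
g=c-.0253*xf-.047*yf
plan([(*g,.18,92.5,5),(*g,.135,92.5,5),(*g,.090,92.5,5)],1)
p,d=viewer.read_camera('scene');D=cloud('scene',d)
b=(D[...,2]>.043)&(D[...,2]<.058)&(D[...,0]>.5)&(D[...,0]<.62)&(D[...,1]>.06)&(D[...,1]<.2)
P=D[b][:,:2]-c;F=np.c_[P@xf,P@yf]*1000;print(len(F),cv2.minAreaRect(F.astype(np.float32)))
"
```

```text
[0.56325419 0.0585492  0.17451472] [0.04976366 0.57364271 0.17710179] 0.12596784871484046 92.77247189697808
tilt [-0.003  0.    -1.   ] yaw 92.8 w 0.126 t 13.6833
[[[0.49,0.02,-0.04,0,0,0.01,1],[0.49,0.01,-0.04,0,0,0.01,1],[0.49,0.02,-0.03,0,0,0.01,1],[0.49,0.01,-0.04,0,0,0.01,1],[0.49,0.01,-0.03,0,0,0.01,1]]]
[[[0.0,0.0,0.3,0,0,-0.0,1],[0.0,0.0,0.3,0,0,-0.0,1],[0.0,0.0,0.3,0,0,-0.0,1],[0.0,0.0,0.3,0,0,-0.0,1],[0.0,0.0,0.3,0,0,-0.0,1]]]
[[[0.0,0.0,0.3,0,0,-0.0,1],[0.0,0.0,0.3,0,0,-0.0,1],[0.0,0.0,0.3,0,0,-0.0,1],[0.0,0.0,0.3,0,0,-0.0,1],[0.0,0.0,0.3,0,0,-0.0,1]]]
end [0.562  0.1321 0.0899] 92.5
417 ((-25.30516815185547, -42.78911590576172), (90.90060424804688, 53.57118225097656), 87.8321304321289)
```

Request:
jog_arm([
  [[0.5,0.02,0,0,0,0.02,1],[0.5,0.02,0,0,0,0,1],[0.5,0.02,0,0,0,0,1],[0.5,0,0,0,0,0,1],[0.45,0,0,0,0,0,1]],
])

```text
time: 14.15
tool_pos: [0.5626, 0.1333, 0.1748]
tcp_rot: [-2.169, -2.273, -0.001]
wrist_force: [0.1, -0.1, 0.6]
width: 0.927
grip_force: 0.0
```

Request:
jog_arm([
  [[0,0,0.3,0,0,0,1],[0,0,0.3,0,0,0,1],[0,0,0.3,0,0,0,1],[0,0,0.3,0,0,0,1],[0,0,0.2,0,0,0,1]],
])

```text
time: 14.57
tool_pos: [0.5615, 0.1319, 0.1306]
tcp_rot: [-2.168, -2.271, 0.004]
wrist_force: [0.9, -0.8, -0.4]
width: 0.998
grip_force: 0.0
```

Request:
jog_arm([
  [[0,0,0.3,0,0,0,1],[0,0,0.3,0,0,0,1],[0,0,0.3,0,0,0,1],[0,0,0.3,0,0,0,1],[0,0,0.1,0,0,0,1]],
])

```text
time: 14.98
tool_pos: [0.5616, 0.1324, 0.0919]
tcp_rot: [-2.167, -2.272, 0.003]
wrist_force: [-0.3, 0.2, -0.7]
width: 1.002
grip_force: 0.0
```

Request:
jog_arm([
  [[0,0,0,0,0,0,-1],[0,0,0,0,0,0,-1],[0,0,0,0,0,0,-1],[0,0,0,0,0,0,-1],[0,0,0,0,0,0,-1]],
], force=40)

```text
time: 15.4
tool_pos: [0.5612, 0.1327, 0.0944]
tcp_rot: [-2.167, -2.271, 0.004]
wrist_force: [-5.8, -0.7, 4.8]
width: 0.578
grip_force: 44.3
```

Request:
jog_arm([
  [[0,0,0,0,0,0,-1],[0,0,0,0,0,0,-1],[0,0,0,0,0,0,-1],[0,0,0,0,0,0,-1],[0,0,0,0,0,0,-1]],
])

```text
time: 15.82
tool_pos: [0.5612, 0.1327, 0.0944]
tcp_rot: [-2.167, -2.271, 0.004]
wrist_force: [-4.6, 0.1, 5.3]
width: 0.579
grip_force: 44.3
```

```bash
python3 -c "
from h import *
s=read_state();print(s['tool_pos'],s['wrist_force'],s['width'],s['grip_force'])
x,y,z=s['tool_pos']
plan([(x,y,z+.10,92.8,5),(.492,-.267,z+.09,84.5,15)],-1)
"
```

```text
[0.56122902 0.13272575 0.09440058] [-4.62413302  0.08377364  5.33396379] 0.5785700265458134 44.330697655677795
tilt [-0.003 -0.    -1.   ] yaw 92.7 w 0.579 t 15.8167
[[[0.0,0.0,-0.67,0,0,-0.0,-1],[0.0,0.0,-0.67,0,0,-0.0,-1],[0.0,0.0,-0.66,0,0,-0.01,-1],[0.0,0.0,-0.67,0,0,-0.0,-1],[0.0,0.0,-0.66,0,0,-0.01,-1]]]
[[[-0.88,-0.2,0.02,0,0,0.09,-1],[-0.88,-0.19,0.02,0,0,0.09,-1],[-0.88,-0.18,0.02,0,0,0.09,-1],[-0.89,-0.17,0.02,0,0,0.09,-1],[-0.89,-0.16,0.02,0,0,0.09,-1]]]
[[[-0.89,-0.16,0.02,0,0,0.09,-1],[-0.89,-0.15,0.02,0,0,0.09,-1],[-0.89,-0.14,0.02,0,0,0.09,-1],[-0.89,-0.13,0.02,0,0,0.09,-1],[-0.89,-0.12,0.03,0,0,0.1,-1]]]
[[[-0.89,-0.11,0.02,0,0,0.09,-1],[-0.9,-0.1,0.03,0,0,0.1,-1],[-0.9,-0.1,0.02,0,0,0.09,-1],[-0.9,-0.09,0.03,0,0,0.1,-1],[-0.89,-0.07,0.02,0,0,0.09,-1]]]
end [ 0.492  -0.267   0.1844] 84.5
```

Request:
jog_arm([
  [[0,0,-0.4,0,0,0,-1],[0,0,-0.7,0,0,0,-1],[0,0,-0.8,0,0,0,-1],[0,0,-0.8,0,0,0,-1],[0,0,-0.6,0,0,0,-1]],
])

```text
time: 16.23
tool_pos: [0.5636, 0.1329, 0.1959]
tcp_rot: [2.167, 2.272, 0.005]
wrist_force: [1.0, -0.4, -2.8]
width: 0.576
grip_force: 43.5
```

Request:
jog_arm([
  [[-0.8,-0.2,0,0,0,0.1,-1],[-0.9,-0.2,0,0,0,0.1,-1],[-0.9,-0.2,0,0,0,0.1,-1],[-0.9,-0.15,0,0,0,0.1,-1],[-0.9,-0.15,0,0,0,0.1,-1]],
])

```text
time: 16.65
tool_pos: [0.539, -0.0011, 0.1939]
tcp_rot: [2.226, 2.215, 0.002]
wrist_force: [0.8, -0.1, -3.2]
width: 0.577
grip_force: 43.5
```

Request:
jog_arm([
  [[-0.9,-0.15,0,0,0,0.1,-1],[-0.9,-0.15,0,0,0,0.1,-1],[-0.9,-0.15,0,0,0,0.1,-1],[-0.9,-0.15,0,0,0,0.1,-1],[-0.9,-0.1,0,0,0,0.1,-1]],
])

```text
time: 17.07
tool_pos: [0.5142, -0.1358, 0.1938]
tcp_rot: [2.284, 2.155, 0.001]
wrist_force: [-0.7, -0.6, -4.0]
width: 0.577
grip_force: 43.5
```

Request:
jog_arm([
  [[-0.9,-0.1,0,0,0,0.1,-1],[-0.9,-0.1,0,0,0,0.1,-1],[-0.9,-0.1,0,0,0,0.1,-1],[-0.8,-0.1,0,0,0,0.1,-1],[-0.8,-0.1,0,0,0,0,-1]],
])

```text
time: 17.48
tool_pos: [0.4894, -0.2634, 0.1938]
tcp_rot: [2.328, 2.106, 0.001]
wrist_force: [0.3, 0.0, -2.9]
width: 0.58
grip_force: 43.5
```

```bash
python3 -c "
from h import *
s=read_state();print(s['tool_pos'],s['wrist_force'],s['width'],s['grip_force'])
plan([(.492,-.267,.145,84.5,5),(.492,-.267,.108,84.5,5)],-1)
p,d=viewer.read_camera('scene');cv2.imwrite('pics/s5.png',cv2.resize(p[110:230,300:420],None,fx=4.5,fy=4.5,interpolation=cv2.INTER_CUBIC))
"
```

```text
[ 0.48941811 -0.26342701  0.19382948] [ 0.31286438  0.02275833 -2.9396874 ] 0.580293604986527 43.47060799598694
tilt [ 0.002 -0.001 -1.   ] yaw 84.3 w 0.58 t 17.4833
[[[-0.02,0.02,0.33,0,0,-0.01,-1],[-0.02,0.02,0.32,0,0,-0.01,-1],[-0.02,0.02,0.33,0,0,-0.01,-1],[-0.03,0.02,0.32,0,0,-0.0,-1],[-0.02,0.02,0.33,0,0,-0.01,-1]]]
[[[-0.0,-0.0,0.25,0,0,0.0,-1],[-0.0,-0.0,0.25,0,0,0.0,-1],[-0.0,-0.0,0.24,0,0,0.0,-1],[-0.0,-0.0,0.25,0,0,0.0,-1],[-0.0,-0.0,0.24,0,0,0.0,-1]]]
end [ 0.4921 -0.267   0.108 ] 84.5
```

View pics/s5.png

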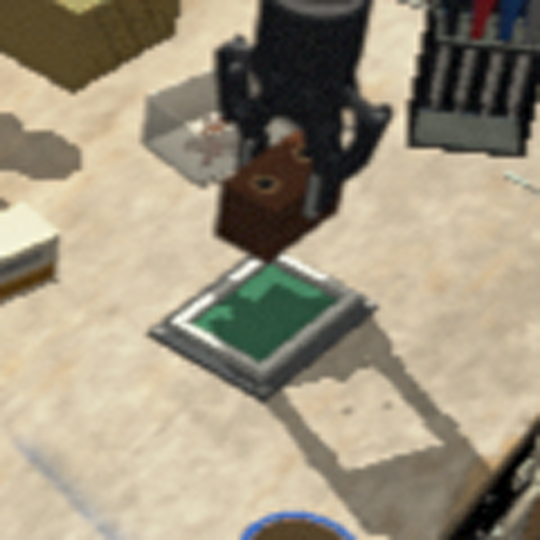

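The block hangs level above the pocket of the near cradle; the plate is at crop (265,320) and the carton at (20,260) is untouched. I'll lower it.

Request:
jog_arm([
  [[-0.03,0.02,0.4,0,0,0,-1],[-0.03,0.02,0.5,0,0,0,-1],[-0.03,0.02,0.5,0,0,0,-1],[-0.02,0.02,0.4,0,0,0,-1],[0,0.01,0.3,0,0,0,-1]],
])

```text
time: 17.95
tool_pos: [0.4914, -0.2644, 0.1281]
tcp_rot: [-2.327, -2.108, 0.001]
wrist_force: [-1.1, -0.0, -2.7]
width: 0.582
grip_force: 43.5
```

Request:
jog_arm([
  [[0,0,0.3,0,0,0,-1],[0,0,0.2,0,0,0,-1],[0,0,0.2,0,0,0,-1],[0,0,0.15,0,0,0,-1],[0,0,0,0,0,0,-1]],
])

```text
time: 18.37
tool_pos: [0.4915, -0.265, 0.1035]
tcp_rot: [-2.328, -2.108, 0.001]
wrist_force: [0.3, 0.3, -3.4]
width: 0.58
grip_force: 43.4
```

Request:
jog_arm([
  [[-0.05,0,0.04,0,0,0,-1],[0,0,0.04,0,0,0,-1],[0,0,0.03,0,0,0,-1],[0,0,0,0,0,0,-1],[0,0,0,0,0,0,-1]],
])

```text
time: 18.78
tool_pos: [0.4918, -0.267, 0.1013]
tcp_rot: [2.329, 2.108, 0.0]
wrist_force: [0.3, 0.9, -2.9]
width: 0.579
grip_force: 43.4
```

Request:
jog_arm([
  [[0,0,0.03,0,0,0,-1],[0,0,0.03,0,0,0,-1],[0,0,0,0,0,0,-1],[0,0,0,0,0,0,-1],[0,0,0,0,0,0,-1]],
])

```text
time: 19.2
tool_pos: [0.4921, -0.2671, 0.1005]
tcp_rot: [2.328, 2.108, 0.0]
wrist_force: [-2.5, 2.1, 5.2]
width: 0.579
grip_force: 44.4
```

Contact is at the expected height: the pocket floor, 6 mm above the bench. Release, rise and check.

Request:
jog_arm([
  [[0,0,0,0,0,0,1],[0,0,0,0,0,0,1],[0,0,0,0,0,0,1],[0,0,0,0,0,0,1],[0,0,0,0,0,0,1]],
])

```text
time: 19.62
tool_pos: [0.4918, -0.2669, 0.0992]
tcp_rot: [2.329, 2.108, 0.0]
wrist_force: [0.3, -0.1, 0.3]
width: 1.001
grip_force: 0.0
```

Request:
jog_arm([
  [[0,0,-0.4,0,0,0,1],[0,0,-0.8,0,0,0,1],[0,0,-1,0,0,0,1],[0,0,-1,0,0,0,1],[0,0,-1,0,0,0,1]],
])

```text
time: 20.03
tool_pos: [0.4915, -0.2667, 0.2272]
tcp_rot: [-2.329, -2.108, -0.0]
wrist_force: [0.3, -0.7, -0.0]
width: 0.994
grip_force: 0.0
```

Request:
jog_arm([
  [[-1,0,-0.5,0,0,0,1],[-1,0,0,0,0,0,1],[-1,0,0,0,0,0,1],[-1,0,0,0,0,0,1],[-1,0,0,0,0,0,1]],
])

```text
time: 20.45
tool_pos: [0.4767, -0.4175, 0.2417]
tcp_rot: [2.328, 2.108, 0.0]
wrist_force: [0.0, 0.3, -0.8]
width: 0.998
grip_force: 0.0
```

Request:
jog_arm([
  [[-1,0,0,0,0,0,1],[-1,0,0,0,0,0,1],[-0.5,0,0,0,0,0,1],[0,0,0,0,0,0,1],[0,0,0,0,0,0,1]],
])

```text
time: 20.87
tool_pos: [0.4692, -0.4909, 0.2405]
tcp_rot: [-2.33, -2.106, -0.001]
wrist_force: [1.1, -0.7, -0.7]
width: 1.001
grip_force: 0.0
```

```bash
python3 -c "
from h import *
s=read_state();print(s['tool_pos'],s['wrist_force'],s['width'],s['time'])
im=[]
for n,(x0,y0,x1,y1) in(('scene',(310,130,400,220)),('top',(340,220,440,320))):
    p,d=viewer.read_camera(n);im.append(cv2.resize(p[y0:y1,x0:x1],(400,400),interpolation=cv2.INTER_CUBIC))
    D=cloud(n,d);b=(D[...,2]>.049)&(D[...,2]<.066)&(abs(D[...,0]-.49)<.09)&(abs(D[...,1]+.267)<.1)
    P=D[b];print(n,len(P),np.median(P[:,2]),cv2.minAreaRect((P[:,:2]*1000).astype(np.float32)))
cv2.imwrite('pics/f.png',np.hstack(im))
"
```

```text
[ 0.46918162 -0.49093826  0.2404602 ] [ 1.13683653 -0.71134647 -0.69930562] 1.0013985743901141 20.8667
scene 300 0.05869903900224312 ((494.9964599609375, -264.163330078125), (92.87060546875, 53.370811462402344), 82.98258209228516)
top 633 0.05571809310579033 ((495.14361572265625, -264.9061584472656), (91.01300811767578, 51.388126373291016), 84.1636734008789)
```

View pics/f.png

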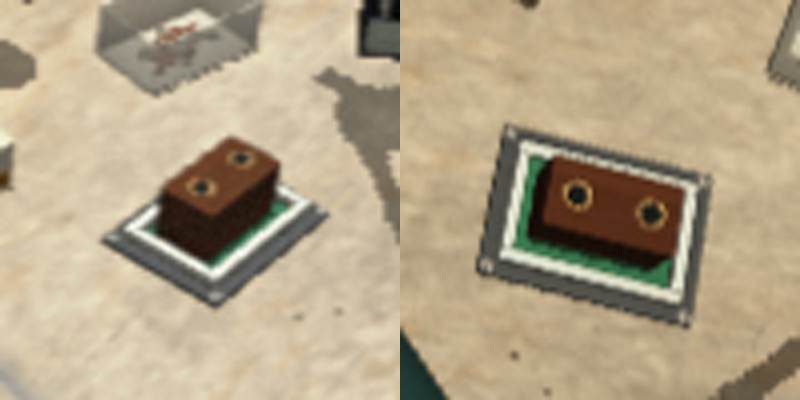

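Both views show the block upright and flat in the pocket, with green floor visible around it, its top at about 56 mm and its yaw matching the pocket. The arm is clear, so I'm handing in.

```bash
python3 -c "
from workcell import bot
print(bot.finish_job())"
```

```text
the job is handed in; nothing more can be done
None
```

The block was squared against both fence bars, then lifted out and set flat and lengthwise in the pocket of the cradle nearest the robot and let go; the carton was not touched, and the job was handed in at about 21 s.

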